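Unlock a tube holder, draw the red tube and hold it slanted over the tray

TASK

On the bench stands a tube holder with a sliding keeper across its two tubes: pull the keeper by its orange fin out to its stop, and leave it out. Then draw the red-capped tube up out of the holder, tip it to a slant of about 45 degrees with the cap end still the higher, and finish while holding it still like that for inspection, raised well clear (a hand's breadth) above the blue tray, with the middle of the tube over the middle of the tray. It must not touch the tray; the blue-capped tube stays in its well and the tray stays where it is.

Things in the scene. Friction and masses are not known exactly. Their poses are not given: they have to be found in the camera images.
- holder: Tube holder fixed to the bench: grey base plate 130 x 172 x 6 mm with a black block (44 x 118 mm, top 50 mm above the bench) in which two round wells, 18.5 mm wide and 44 mm deep, take a tube each. Origin on the bench, midway between the two wells; x points to its back, away from the pull fin, y along the row of wells, z up. The wells lie at y = +35 and -35 mm, floors at z = 6 mm. Either tube may be in either well.
- keeper (a joint): Slide of the keeper, an aluminium bridge 24 mm wide (in x) and 150 mm long (in y) that stands on the holder's two side rails and lies over both caps (underside 107 mm, top 114 mm above the bench), so that no tube can come out. 0: over the caps; grows as the keeper is pulled along the holder's -x; 0.05 m: at its stop, both caps free from above. Against a light return spring and about 4 N of drag (5 N in all at the stop); it stays where it is left.
- keeper_fin (a point): Middle of the top edge of the keeper's upright orange pull fin: 30 mm long (holder's x), 12 mm thick (holder's y), standing 36 mm above a tab (its lowest 4 mm widen to a foot 34 x 18 mm); its top is 150 mm above the bench. It moves with the keeper; with the keeper at 0 it lies 62 mm from the row of wells, towards the holder's -x.
- tube_red: White round tube with a red screw cap, 98 mm long; body 16.6 mm wide, cap 17.6 mm wide over the topmost 18 mm; 20 g or so. Origin at the centre of its foot, z along the tube to the cap. Stands in a well: foot 6 mm, cap top 104 mm above the bench.
- tube_red_middle (a point): Middle of the red-capped tube, on its axis, 49 mm from the foot.
- tube_blue: The like tube with a blue cap in the holder's other well, same size and origin; it stays there.
- drip_tray: Open blue plastic tray, 58 x 116 x 41 mm, loose on the bench; origin at the centre of its underside, y along its length, z up.
There are look-alikes about, which are no part of the job. What is shaped like the holder but green is not meant.

How it is judged:
By the outcome, as a careful person would: the job done as asked, in the order asked, and still so for the second after the job is handed in, while the arm keeps its last pose, push and grip.
It also fails if it takes over 38 s, if anything falls off the work surface, if the arm or the gripper's body presses on something with over 40 N, if the wrist force passes 120 N, or if a joint passes its speed limit or range.

ROBOT

A 6-joint arm with a two-finger parallel gripper is mounted at the origin on a cart in front of the work surface, level with it; the furniture and walls round the work are solid. World frame = base frame: x ahead of the robot, y to its left, z up, the work surface at z = 0. Lengths are in mm, angles in rad, forces in N, time in s.
With the tool pointing down it reaches from about 350 to 975 mm from the base axis. Payload 4.9 kg.
Tool frame: the origin (TCP) lies between the finger pads; the fingertips stand 8 mm ahead of it and the grasp point (between the pads) lies 11 mm behind it; z points along the fingers, y is the line along which they close (so a half turn about z gives the same grasp; the last joint's range is limited). The gripper opens to 85 mm and grips with 20 to 120 N. Pads are 22 mm wide; open, the fingers measure 114 mm over their backs; the gripper's body (76 mm by 85 mm) begins 54 mm behind the grasp point. The pads swing forward as they close: fully open they stand 13 mm farther back than shut.
Start: joints at [1.057, 0.053, 1.613, -0, 1.476, -0.119], TCP at [240.378, 576.906, 239.304] pointing down, gripper open.
Joint ranges: [-3.01, 3.01], [-1.01, 2.22], [0.06, 2.58], [-1.02, 4.17], [0.09, 2.62], [-3.14, 3.14]. Speed limits (rad/s): [2.57, 2.57, 3.14, 3.14, 3.14, 3.14].

INTERFACE

Orientations are given as a unit quaternion [x, y, z, w].
In Python, from rig import monitor, get_image, calibration, robot gives the robot as it stands.
- The arm moves only by the shell command python3 -m creep 'ROWS' [FORCE]. ROWS is JSON, a list of rows, each an object of numbers: "grip": the finger opening in mm, from 0 to 85.4; "tx", "ty", "tz": the shift along the tool's x, y, z in mm; "twist": the turn about the tool's z in degrees. In form: [{"grip": .., "tx": .., "ty": .., "tz": .., "twist": ..}, ...]. A call has 1 to 8 rows; each row is the pose to reach, as a shift and turn from the pose commanded when the call began, along the tool's axes at that moment; what a row does not reach only later rows make up. A row lasts 1/10 s, in which the tool goes at most 50 mm and 8.59 degrees, less where a joint would pass 70% of its speed; a pose out of reach is approached as far as the arm can. A call with a gripper value outside its range is refused whole. The fingers move at their own pace and stop on an object; FORCE is the grip in N (left out, the last holds). Time passes only in rows, so rows that repeat a pose let the fingers close. It gives the time, the measured TCP pose, the force, the opening and the grip force at its end, in the units of the state.
- monitor.sense(): the state, without advancing time (a new reading comes with each control period).
- get_image(name): name is "side" or "top"; returns the picture (400x640x3 uint8, red, green, blue); there is no depth.
- calibration(name): a dict with "camera_matrix" (3x3 intrinsics, pixels), "distortion" ([k1, k2, p1, p2, k3] as OpenCV has them; the pictures are not rectified), "world_from_camera" (4x4, takes a point from camera to world coordinates). Camera axes: x right, y up, looking along -z (the intrinsics and any distortion apply to the point x, -y, -z); pixel columns grow to the right and rows downward; lengths in mm; the calibration is good to about 2 mm. A picture is of the moment at which its call begins. calibration takes no time and is no camera call.
- robot.job_done(): hands the job in; it is judged then, once.
The state is a dict: "time": time; "joint_positions": joint angles; "joint_vel": joint speeds; "effort": joint torques, N m; "eef_pos": TCP position; "ee_rot": TCP orientation; "wrist_force": force on the tool from outside, world axes, zero at the start; "ft_torque": the same for the moment, N m; "gripper_width": opening from 0.0 (shut) to 1.0 (fully open); "gripper_force": force on a finger pad.
Only numpy, scipy, OpenCV 4.12 (cv2) and the standard library are available. Lean on these libraries where they do the work, as an engineer would, in place of code of your own. Each camera call takes 0.05 s, during which the arm holds its last target. There are 200 camera calls.

## Working session

There is one attempt and no reset: what is moved stays moved. The work goes in short steps, Python scripts to look and compute and a shell command to move; the robot and the scene stay as the last step left them, time stands still between calls to the robot, and variables do not carry over. Pictures are saved under pics/ and viewed, at most 10 in all, crops included, and the job is handed in when it is done.

```bash
ls; mkdir -p pics
python3 - <<'E'
from rig import monitor,get_image,calibration
import cv2,numpy as np
for n in("top","side"):
    im=get_image(n); cv2.imwrite(f"pics/{n}0.png",im[:,:,::-1])
    c=calibration(n); print(n,np.round(c["camera_matrix"],1).tolist(),np.round(c["distortion"],3),np.round(c["world_from_camera"],3).tolist())
print(monitor.sense())
E
```

```text
pics
top [[370.9, 0.0, 317.3], [0.0, 370.9, 205.4], [0.0, 0.0, 1.0]] [-0.009  0.     0.     0.     0.   ] [[0.021, 0.982, -0.19, 381.058], [-1.0, 0.018, -0.019, 97.364], [-0.016, 0.19, 0.982, 975.246], [0.0, 0.0, 0.0, 1.0]]
side [[496.8, 0.0, 314.9], [0.0, 496.8, 201.5], [0.0, 0.0, 1.0]] [0.005 0.    0.    0.    0.   ] [[-0.866, -0.421, 0.268, 866.403], [0.499, -0.74, 0.451, 636.862], [0.008, 0.525, 0.851, 1138.555], [0.0, 0.0, 0.0, 1.0]]
{'time': 0.1, 'joint_positions': array([ 1.05700836e+00,  5.33066372e-02,  1.61415583e+00,  2.78242371e-05,
        1.47600313e+00, -1.19001319e-01]), 'joint_vel': array([-8.48117696e-04, -3.21649908e-03, -1.26511208e-03, -1.39862282e-03,
        1.13327479e-03,  1.65525941e-05]), 'effort': array([ 8.37373682e-04, -3.94901669e+01, -3.71365249e+01, -1.34460652e-04,
        3.80338155e-03,  1.66281410e-05]), 'eef_pos': array([240.10404577, 576.44603561, 238.1766692 ]), 'ee_rot': array([ 1.96115162e-01,  9.80580423e-01, -8.85677286e-04, -3.04536140e-04]), 'wrist_force': array([0.70890608, 0.01907727, 0.1215286 ]), 'ft_torque': array([ 0.00603264,  0.01468109, -0.03112917]), 'gripper_force': 0.0, 'gripper_width': 0.9967740437096405}
```

View pics/top0.png

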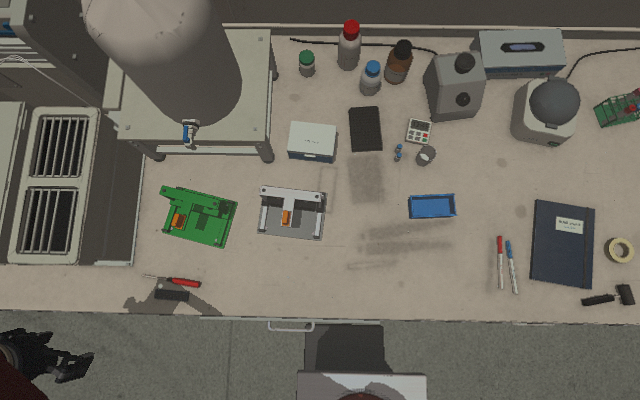

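View pics/side0.png

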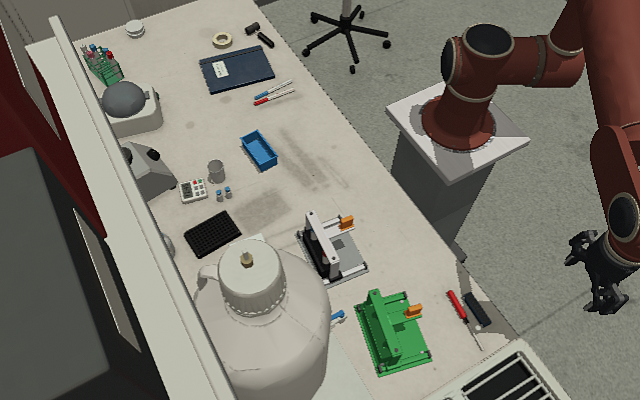

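The top view shows two holder shapes. One is grey at about (291,212), the other green at (200,215), and the green one is not meant. The blue tray is at (432,206), and at (258,150) in the side view. The grey holder's fin is at (286,218) in top and (347,222) in side. I'll confirm it in one enlarged crop.

Run:
```python
import cv2,numpy as np
t=cv2.imread("pics/top0.png");s=cv2.imread("pics/side0.png")
a=cv2.resize(t[175:250,250:335],None,fx=4.7,fy=4.7,interpolation=cv2.INTER_CUBIC)
b=cv2.resize(s[200:290,290:375],None,fx=4.7,fy=4.7,interpolation=cv2.INTER_CUBIC)
h=max(a.shape[0],b.shape[0]);a=cv2.copyMakeBorder(a,0,h-a.shape[0],0,0,0)
cv2.imwrite("pics/crop0.png",np.hstack([a,b]))
```

```text
(no output)
```

View pics/crop0.png

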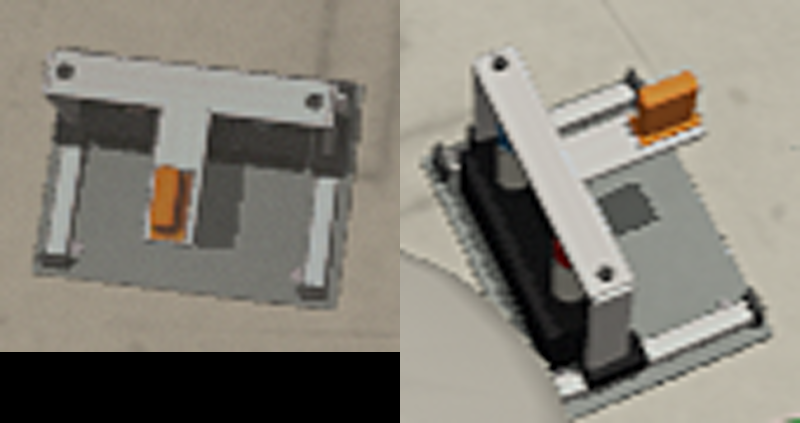

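The crop shows the grey holder. The blue cap is at side px ~(311,229) and the red cap at side px ~(325,253), nearer the green holder. The bridge screws and the fin's top face are clear in both views, so I'll measure those.

```bash
cat > h.py <<'E'
import cv2,numpy as np
from rig import calibration
C={n:calibration(n) for n in("top","side")}
def ray(n,p):
    c=C[n];q=cv2.undistortPoints(np.array([[p]],float),np.array(c["camera_matrix"]),np.array(c["distortion"]))[0,0]
    T=np.array(c["world_from_camera"]);return T[:3,3],T[:3,:3]@np.array([q[0],-q[1],-1])
def plane(n,p,z):
    o,d=ray(n,p);return o+d*(z-o[2])/d[2]
def tri(pt,ps):
    o,d=ray("top",pt);e,f=ray("side",ps)
    s=np.linalg.lstsq(np.c_[d,-f],e-o,rcond=None)[0];a=o+d*s[0];b=e+f*s[1]
    return (a+b)/2,np.linalg.norm(a-b)
def blob(im,lo,hi,box):
    x0,y0,x1,y1=box;m=cv2.inRange(cv2.cvtColor(im[y0:y1,x0:x1],cv2.COLOR_BGR2HSV),lo,hi)
    n,l,st,ce=cv2.connectedComponentsWithStats(m);i=1+np.argmax(st[1:,4]);return (l==i).astype(np.uint8),(x0,y0)
E
python3 - <<'E'
from h import *
np.set_printoptions(precision=1,suppress=True)
cr=lambda x,y:(250+(x+.5)/4.7-.5,175+(y+.5)/4.7-.5)
cs=lambda x,y:(290+(x-400+.5)/4.7-.5,200+(y+.5)/4.7-.5)
A=((65,71),(500,64));B=((314,101),(605,273))
for a,b in(A,B):print("screw",tri(cr(*a),cs(*b)),plane("top",cr(*a),114),plane("side",cs(*b),114))
# fin top corners: top crop face centre, side crop top face
F=((166,192),(668,87))
print("fin",tri(cr(*F[0]),cs(*F[1])),plane("top",cr(*F[0]),150),plane("side",cs(*F[1]),150))
for n,box in(("top",(400,185,465,225)),("side",(230,120,290,180))):
    im=cv2.imread(f"pics/{n}0.png");m,o=blob(im,(95,80,40),(125,255,255),box)
    c=max(cv2.findContours(m,cv2.RETR_EXTERNAL,cv2.CHAIN_APPROX_NONE)[0],key=cv2.contourArea)
    h=cv2.convexHull(c)[:,0]+np.array(o)
    W=np.array([plane(n,p,41) for p in h.astype(float)],np.float32)[:,:2];r=cv2.minAreaRect(W);print(n,r,cv2.boxPoints(r).tolist())
    q=cv2.approxPolyDP(cv2.convexHull(c),3,True)[:,0]+np.array(o)
    print([ (p.tolist(),plane(n,p.astype(float),41)[:2].round().tolist(),plane(n,p.astype(float),0)[:2].round().tolist()) for p in q])
E
```

```text
screw (array([580.3, 202.8, 240. ]), np.float64(65.79066420409782)) [583.3 243.9 114. ] [568.8 117.5 114. ]
screw (array([571. , 154.3, -24.4]), np.float64(89.56826755096672)) [570.  116.9 114. ] [582.6 243.9 114. ]
fin (array([515.3, 186.9, 150.1]), np.float64(2.0636127168084517)) [516.1 186.2 150. ] [514.5 187.6 150. ]Traceback (most recent call last):
  File "<stdin>", line 14, in <module>
cv2.error: OpenCV(4.12.0) /io/opencv/modules/imgproc/src/convhull.cpp:143: error: (-215:Assertion failed) total >= 0 && (depth == CV_32F || depth == CV_32S) in function 'convexHull'
```

Run:
```python
from h import *
np.set_printoptions(precision=1,suppress=True)
print("red",plane("side",(324.7,253.6),95),"blue",plane("side",(311.5,229.),97))
for n,box in(("top",(400,185,465,225)),("side",(230,120,290,180))):
    im=cv2.imread(f"pics/{n}0.png");m,o=blob(im,(95,80,40),(125,255,255),box)
    c=max(cv2.findContours(m,cv2.RETR_EXTERNAL,cv2.CHAIN_APPROX_NONE)[0],key=cv2.contourArea)
    q=cv2.approxPolyDP(cv2.convexHull(c),2,True)[:,0]+np.array(o)
    print(n,[ (p.tolist(),plane(n,p.astype(float),41)[:2].round().tolist(),plane(n,p.astype(float),0)[:2].round().tolist()) for p in q])
t=cv2.imread("pics/top0.png");s=cv2.imread("pics/side0.png")
cv2.imwrite("pics/tray.png",np.hstack([cv2.resize(x,(400,300),interpolation=cv2.INTER_CUBIC) for x in(t[185:230,402:462],s[122:179,222:298])]))
from scipy.spatial.transform import Rotation as R
from rig import monitor
st=monitor.sense();print(R.from_quat(st["ee_rot"]).as_matrix(),st["eef_pos"],st["time"])
```

```text
red [589.2 217.9  95. ] blue [584.1 147.4  97. ]
top [([453, 194], [598.0, -232.0], [607.0, -247.0]), ([456, 215], [543.0, -237.0], [550.0, -252.0]), ([411, 217], [536.0, -123.0], [543.0, -133.0]), ([410, 196], [591.0, -122.0], [600.0, -132.0])]
side [([255, 130], [550.0, -236.0], [538.0, -269.0]), ([277, 155], [537.0, -127.0], [524.0, -155.0]), ([276, 164], [553.0, -101.0], [542.0, -129.0]), ([262, 171], [597.0, -99.0], [587.0, -127.0]), ([244, 148], [605.0, -193.0], [595.0, -224.0]), ([240, 138], [599.0, -231.0], [589.0, -263.0])]
[[-0.9  0.4 -0. ]
 [ 0.4  0.9 -0. ]
 [ 0.  -0.  -1. ]] [240.1 576.4 238.2] 0.1
```

View pics/tray.png

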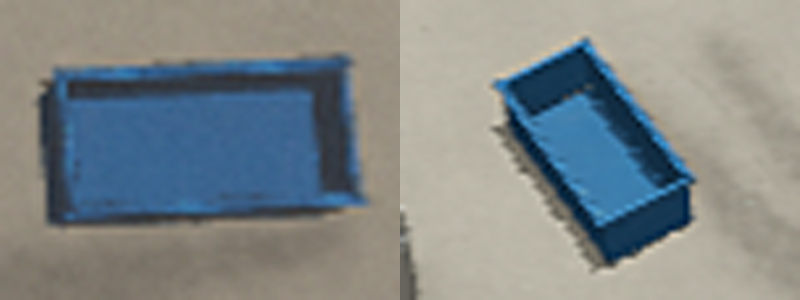

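Red is in the holder's +y well. The tray's rim corners are clear in both views, at top px about (411,196), (454,194), (456,215) and (412,217). The tool always points down, so I plan to tilt the tube by pivoting it in the pads against the back edge of the fixed block.

```bash
cat >> h.py <<'E'
from scipy.spatial.transform import Rotation as R
from rig import monitor
O=np.array([576.2,180.5]);xh=np.array([.994,-.107]);yh=np.array([.107,.994])
def H(a,b):return O+a*xh+b*yh
def need(p,z):
    """rows' shift to bring TCP to world p,z with tool y along the wells' row"""
    s=monitor.sense();M=R.from_quat(s["ee_rot"]).as_matrix();d=M.T@(np.r_[p,z]-s["eef_pos"])
    y=M[:,1];a=np.degrees(np.arctan2(*(M.T@np.r_[yh,0])[[1,0]]))-90
    a=(a+90)%180-90
    print("t",round(s["time"],2),"pos",s["eef_pos"].round(1),"tx ty tz",d.round(1),"twist",round(a,1),"F",s["wrist_force"].round(1),"w",round(s["gripper_width"]*85.4,1),s["gripper_force"])
E
python3 - <<'E'
from h import *
print("tray",np.mean([plane("top",(402+x/6.667-.4,185+y/6.667-.4),41) for x,y in((58,72),(348,60),(362,203),(70,215))],0),
 np.mean([plane("side",(222+(x-400)/5.263-.4,122+y/5.263-.4),41) for x,y in((498,88),(588,42),(692,182),(600,228))],0))
need(H(-62,0),190)
E
python3 -m creep '[{"grip":60,"tx":-200,"ty":-127,"tz":20,"twist":-8},{"grip":60,"tx":-200,"ty":-127,"tz":20,"twist":-16.6},{"grip":60,"tx":-404,"ty":-254,"tz":45,"twist":-16.6},{"grip":60,"tx":-404,"ty":-254,"tz":45,"twist":-16.6},{"grip":60,"tx":-404,"ty":-254,"tz":45,"twist":-16.6},{"grip":60,"tx":-404,"ty":-254,"tz":45,"twist":-16.6},{"grip":60,"tx":-404,"ty":-254,"tz":45,"twist":-16.6},{"grip":60,"tx":-404,"ty":-254,"tz":45,"twist":-16.6}]'
python3 -c "
from h import *
need(H(-62,0),170)"
```

```text
tray [ 567.60231582 -179.9394209    41.        ] [ 568.61738262 -176.82469922   41.        ]
t 0.1 pos [240.1 576.4 238.2] tx ty tz [-403.1 -253.7   48.5] twist -16.5 F [0.7 0.  0.1] w 85.1 0.0
time: 0.9
eef_pos: [469.2, 251.5, 201.6]
ee_rot: [0.052, 0.999, -0.0, -0.0]
wrist_force: [0.0, 1.0, 0.7]
gripper_width: 0.706
gripper_force: 0.0
t 0.9 pos [469.2 251.5 201.6] tx ty tz [-51.9 -59.2  31.6] twist 0.1 F [0.  1.  0.7] w 60.3 0.0
```

```bash
python3 -m creep '[{"grip":60,"tx":-52,"ty":-59,"tz":20},{"grip":60,"tx":-52,"ty":-59,"tz":20},{"grip":60,"tx":-52,"ty":-59,"tz":30},{"grip":60,"tx":-52,"ty":-59,"tz":30},{"grip":60,"tx":-52,"ty":-59,"tz":30}]'
python3 - <<'E'
from h import *
from rig import get_image
need(H(-62,0),130)
t=get_image("top")[:,:,::-1];s=get_image("side")[:,:,::-1]
cv2.imwrite("pics/a1.png",np.hstack([cv2.resize(x,(400,400)) for x in(t[160:260,240:340],s[170:290,280:400])]))
E
```

```text
t 0.9 pos [469.2 251.5 201.6] tx ty tz [-51.9 -59.2  71.6] twist 0.1 F [0.  1.  0.7] w 60.3 0.0validation failed for argument at $[0]...
```

View pics/a1.png

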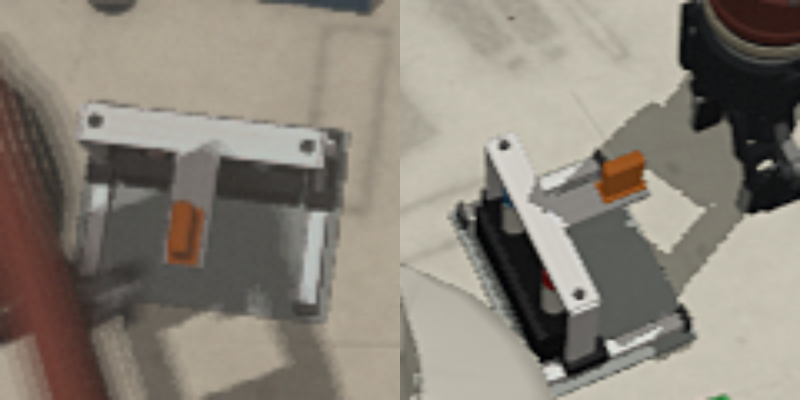

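The rows were refused because every key is required, so the gripper is still short of the fin, with nothing touched. I'll resend with all the keys.

```bash
python3 -m creep '[{"grip":60,"tx":-52,"ty":-59,"tz":20,"twist":0},{"grip":60,"tx":-52,"ty":-59,"tz":20,"twist":0},{"grip":60,"tx":-52,"ty":-59,"tz":30,"twist":0},{"grip":60,"tx":-52,"ty":-59,"tz":30,"twist":0},{"grip":60,"tx":-52,"ty":-59,"tz":30,"twist":0}]'
python3 - <<'E'
from h import *
from rig import get_image
need(H(-62,0),130)
t=get_image("top")[:,:,::-1];s=get_image("side")[:,:,::-1]
cv2.imwrite("pics/a2.png",np.hstack([cv2.resize(x,(400,400)) for x in(t[160:260,240:340],s[170:290,280:400])]))
need(H(-62,0),130)
E
```

```text
time: 1.5
eef_pos: [513.3, 190.2, 171.7]
ee_rot: [0.052, 0.999, 0.0, -0.001]
wrist_force: [-0.7, 0.6, 0.6]
gripper_width: 0.705
gripper_force: 0.0
t 1.5 pos [513.3 190.2 171.7] tx ty tz [-1.6 -3.  41.7] twist 0.2 F [-0.7  0.6  0.6] w 60.2 0.0
t 1.6 pos [513.8 190.4 172.7] tx ty tz [-1.1 -3.2 42.7] twist 0.2 F [ 0.4 -0.1 -0.1] w 59.5 0.0
```

View pics/a2.png

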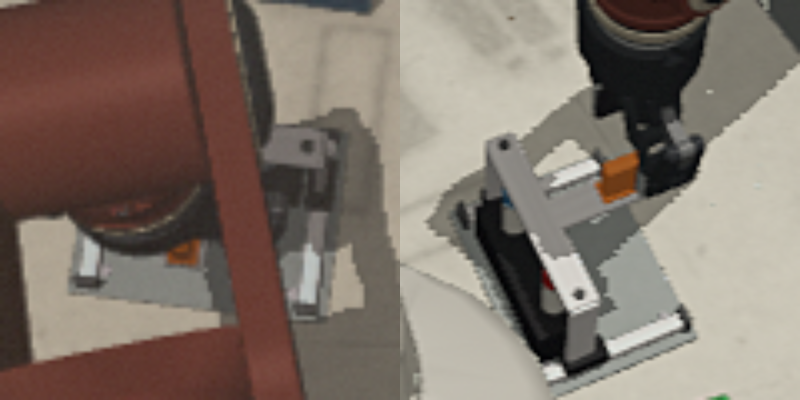

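The gripper is lined up over the fin, with one finger on each side. I'll descend and close.

```bash
python3 -m creep '[{"grip":60,"tx":-1,"ty":-3,"tz":20,"twist":0},{"grip":60,"tx":-1,"ty":-3,"tz":42,"twist":0},{"grip":60,"tx":-1,"ty":-3,"tz":42,"twist":0},{"grip":8,"tx":-1,"ty":-3,"tz":42,"twist":0},{"grip":8,"tx":-1,"ty":-3,"tz":42,"twist":0},{"grip":8,"tx":-1,"ty":-3,"tz":42,"twist":0},{"grip":8,"tx":-1,"ty":-3,"tz":42,"twist":0},{"grip":8,"tx":-1,"ty":-3,"tz":42,"twist":0}]' 40
python3 -c "
from h import *
need(H(-112,0),130)"
```

```text
time: 2.4
eef_pos: [515.9, 187.6, 132.0]
ee_rot: [0.052, 0.999, 0.002, 0.001]
wrist_force: [-0.1, 5.5, 1.9]
gripper_width: 0.131
gripper_force: 43.2
t 2.4 pos [515.9 187.6 132. ] tx ty tz [51.2 -0.4  1.8] twist 0.1 F [-0.1  5.5  1.9] w 11.2 43.15594017505646
```

```bash
python3 -m creep '[{"grip":8,"tx":12,"ty":0,"tz":0,"twist":0},{"grip":8,"tx":24,"ty":0,"tz":0,"twist":0},{"grip":8,"tx":36,"ty":0,"tz":0,"twist":0},{"grip":8,"tx":46,"ty":0,"tz":0,"twist":0},{"grip":8,"tx":51,"ty":0,"tz":0,"twist":0},{"grip":8,"tx":52,"ty":0,"tz":0,"twist":0},{"grip":8,"tx":53,"ty":0,"tz":0,"twist":0},{"grip":8,"tx":53,"ty":0,"tz":0,"twist":0}]' 40
python3 -c "
from h import *
need(H(-112,0),130)"
```

```text
time: 3.2
eef_pos: [469.9, 192.3, 132.1]
ee_rot: [0.053, 0.999, 0.002, 0.011]
wrist_force: [30.8, 4.8, -17.1]
gripper_width: 0.132
gripper_force: 40.0
t 3.2 pos [469.9 192.3 132.1] tx ty tz [ 5.1 -0.4  2. ] twist 0.1 F [ 30.8   4.8 -17.1] w 11.3 40.01153647899628
```

The force rises at 46 mm of travel. I'll check where the keeper is.

```bash
python3 -m creep '[{"grip":8,"tx":-2,"ty":0,"tz":0,"twist":0},{"grip":8,"tx":-2,"ty":0,"tz":0,"twist":0}]'
python3 - <<'E'
from h import *
from rig import get_image
t=get_image("top")[:,:,::-1];s=get_image("side")[:,:,::-1]
cv2.imwrite("pics/tfull1.png",t);cv2.imwrite("pics/sfull1.png",s)
cv2.imwrite("pics/a3.png",np.hstack([cv2.resize(x,(400,400)) for x in(t[160:260,240:340],s[190:290,290:390])]))
need(H(-112,0),130)
E
```

```text
time: 3.4
eef_pos: [470.0, 192.3, 132.1]
ee_rot: [0.053, 0.999, 0.002, 0.008]
wrist_force: [18.8, 5.1, -11.1]
gripper_width: 0.129
gripper_force: 41.1
t 3.5 pos [470.  192.3 132.1] tx ty tz [ 5.1 -0.4  2. ] twist 0.1 F [ 20.    4.6 -11.2] w 11.4 41.033154129981995
```

View pics/a3.png

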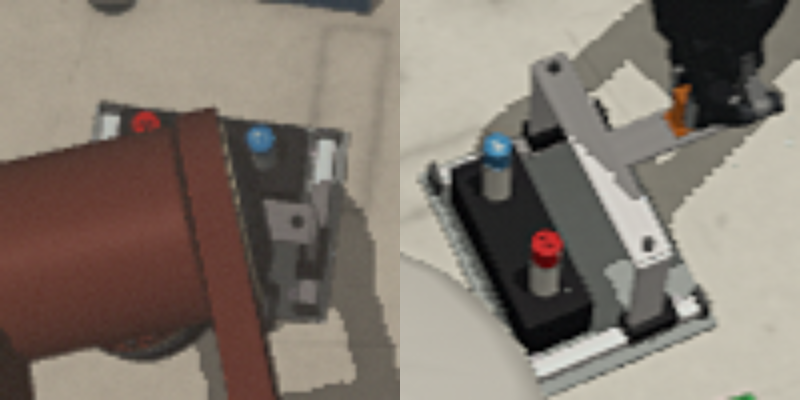

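Both caps are free. The bridge screws are now at side px about (328,206) and (352,250), and the red cap is at side px (326.5,249) and top px (276,190).

Run:
```python
from h import *
cs=lambda x,y:(290+(x-400+.5)/4-.5,190+(y+.5)/4-.5)
ct=lambda x,y:(240+(x+.5)/4-.5,160+(y+.5)/4-.5)
inv=lambda p:np.array([(p[:2]-O)@xh,(p[:2]-O)@yh]).round(1)
for p in((553,66),(647,243)):print("screw",inv(plane("side",cs(*p),114)))
print("top screw",inv(plane("top",ct(297,221),114)))
for n in((498,141),(547,239)):print("cap side",inv(plane("side",cs(*n),103)))
for n in((146,121),(261,138)):print("cap top",inv(plane("top",ct(*n),103)))
print("red tri",tri(ct(146,121),cs(547,239)),inv(tri(ct(146,121),cs(547,239))[0]))
print("tcp",inv(np.array([470,192.3])))
```

```text
screw [-46.  -65.2]
screw [-46.1  63.6]
top screw [-45.  -63.8]
cap side [  2.6 -36.8]
cap side [ 2.7 33.7]
cap top [ 6.1 35.3]
cap top [  4.3 -35.1]
red tri (array([584.31836099, 214.96201439, 107.56750798]), np.float64(1.7576109187224784)) [ 4.4 35.1]
tcp [-106.8    0.4]
```

Relative to the caps, the keeper is 50 mm out, and the 30 N rise marks its stop. The well row sits about 4 mm farther back than I first took it to be. I'll release and go over the red cap.

```bash
sed -i 's/^O=np.array(\[576.2,180.5\])/O=np.array([580.2,180.1])/' h.py
python3 -m creep '[{"grip":8,"tx":-1.5,"ty":0,"tz":0,"twist":0},{"grip":50,"tx":-1.5,"ty":0,"tz":0,"twist":0},{"grip":50,"tx":-1.5,"ty":0,"tz":0,"twist":0},{"grip":50,"tx":-1.5,"ty":0,"tz":0,"twist":0},{"grip":50,"tx":-1.5,"ty":0,"tz":-30,"twist":0},{"grip":50,"tx":-1.5,"ty":0,"tz":-45,"twist":0},{"grip":50,"tx":-1.5,"ty":0,"tz":-45,"twist":0}]'
python3 -c "
from h import *
need(H(0,35),140)"
```

```text
time: 4.2
eef_pos: [467.5, 191.8, 178.5]
ee_rot: [0.052, 0.999, 0.001, 0.003]
wrist_force: [0.4, 1.6, -0.1]
gripper_width: 0.584
gripper_force: 0.0
t 4.2 pos [467.5 191.8 178.5] tx ty tz [-113.1   35.    39.3] twist 0.1 F [ 0.4  1.6 -0.1] w 49.9 0.0
```

```bash
python3 -m creep '[{"grip":50,"tx":-40,"ty":12,"tz":0,"twist":0},{"grip":50,"tx":-80,"ty":25,"tz":0,"twist":0},{"grip":50,"tx":-113,"ty":35,"tz":0,"twist":0},{"grip":50,"tx":-113,"ty":35,"tz":38,"twist":0},{"grip":50,"tx":-113,"ty":35,"tz":38,"twist":0},{"grip":50,"tx":-113,"ty":35,"tz":38,"twist":0}]'
python3 - <<'E'
from h import *
from rig import get_image
t=get_image("top")[:,:,::-1];s=get_image("side")[:,:,::-1]
cv2.imwrite("pics/a4.png",np.hstack([cv2.resize(x,(400,400)) for x in(t[160:260,240:340],s[190:290,290:390])]))
need(H(0,35),84)
E
```

```text
time: 4.8
eef_pos: [580.0, 214.0, 135.1]
ee_rot: [0.052, 0.999, -0.001, -0.002]
wrist_force: [0.7, -0.2, -0.6]
gripper_width: 0.584
gripper_force: 0.0
t 4.9 pos [581.6 214.4 138.1] tx ty tz [-2.2  0.7 54.1] twist 0.1 F [ 0.2  0.9 -0.3] w 50.0 0.0
```

View pics/a4.png

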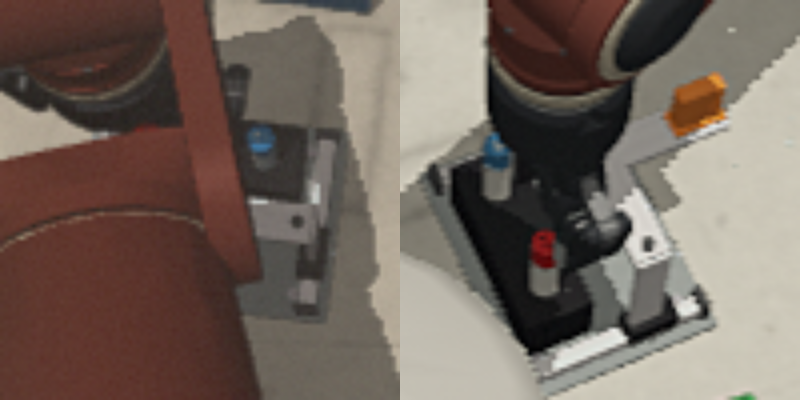

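The keeper has stayed out, with its screw still at crop (647,243). The fingers straddle the red cap from above, so I'll descend and close gently.

```bash
python3 -m creep '[{"grip":50,"tx":-2,"ty":1,"tz":20,"twist":0},{"grip":50,"tx":-2,"ty":1,"tz":40,"twist":0},{"grip":50,"tx":-2,"ty":1,"tz":54,"twist":0},{"grip":50,"tx":-2,"ty":1,"tz":54,"twist":0},{"grip":12,"tx":-2,"ty":1,"tz":54,"twist":0},{"grip":12,"tx":-2,"ty":1,"tz":54,"twist":0},{"grip":12,"tx":-2,"ty":1,"tz":54,"twist":0},{"grip":12,"tx":-2,"ty":1,"tz":54,"twist":0}]' 25
python3 -c "
from h import *
need(H(0,35),84)"
```

```text
time: 5.7
eef_pos: [584.9, 215.4, 84.9]
ee_rot: [0.053, 0.999, 0.0, 0.001]
wrist_force: [-0.4, -0.1, 4.6]
gripper_width: 0.194
gripper_force: 24.5
t 5.7 pos [584.9 215.4  84.9] tx ty tz [ 0.9 -0.6  0.9] twist 0.1 F [-0.4 -0.1  4.6] w 16.5 24.5135235786438
```

Gripped. Before going behind the block I'll lift clear, and check the distance to the carboy stand.

```bash
python3 -m creep '[{"grip":12,"tx":0,"ty":0,"tz":-10,"twist":0},{"grip":12,"tx":0,"ty":0,"tz":-25,"twist":0},{"grip":12,"tx":0,"ty":0,"tz":-45,"twist":0},{"grip":12,"tx":0,"ty":0,"tz":-62,"twist":0},{"grip":12,"tx":0,"ty":0,"tz":-62,"twist":0}]'
python3 - <<'E'
from h import *
from rig import get_image
for z in(0,100,200):print(z,[plane("top",p,z)[:2].round() for p in((267,158),(152,158),(272,35),(236,100))])
print("tap",tri((189,130),(338,317)))
s=get_image("side")[:,:,::-1]
cv2.imwrite("pics/a5.png",cv2.resize(s[170:300,250:410],(640,520)))
need(H(34,35),97)
E
```

```text
time: 6.2
eef_pos: [586.0, 215.6, 149.8]
ee_rot: [0.052, 0.999, 0.001, 0.003]
wrist_force: [1.0, -0.2, 1.2]
gripper_width: 0.193
gripper_force: 24.5
0 [array([700., 258.]), array([695., 578.]), array([1079.,  261.]), array([871., 355.])]
100 [array([667., 241.]), array([663., 528.]), array([1008.,  244.]), array([821., 328.])]
200 [array([635., 225.]), array([631., 479.]), array([936., 228.]), array([771., 302.])]
tap (array([676.87382359, 393.85713645, 235.68890456]), np.float64(15.345113468531856))
t 6.25 pos [585.  215.4 147.7] tx ty tz [-32.8  -0.7  50.8] twist 0.1 F [ 0.4  0.3 -0.2] w 16.3 24.471855461597443
```

View pics/a5.png

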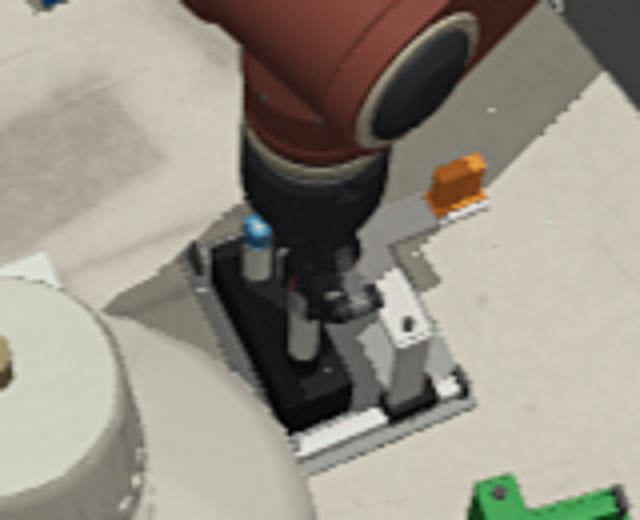

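The tube is up out of the well, and the blue tube is undisturbed. The carboy stand is close behind, so I won't pivot behind the block. Instead I'll dip the foot about 5 mm back into the well, turn the tool 45°, and lean the tube over the well's rim towards the free corner between the stand and the blue tube.

```bash
python3 -m creep '[{"grip":12,"tx":0,"ty":0,"tz":15,"twist":0},{"grip":12,"tx":0,"ty":0,"tz":24,"twist":0},{"grip":12,"tx":0,"ty":0,"tz":24,"twist":0},{"grip":12,"tx":0,"ty":0,"tz":24,"twist":8},{"grip":12,"tx":0,"ty":0,"tz":24,"twist":16},{"grip":12,"tx":0,"ty":0,"tz":24,"twist":24},{"grip":12,"tx":0,"ty":0,"tz":24,"twist":32},{"grip":12,"tx":0,"ty":0,"tz":24,"twist":40}]'
python3 -m creep '[{"grip":12,"tx":0,"ty":0,"tz":0,"twist":5},{"grip":12,"tx":0,"ty":0,"tz":0,"twist":5}]'
python3 -c "
from h import *
need(H(44,-9),104)
print(R.from_quat(monitor.sense()['ee_rot']).as_matrix().round(2),monitor.sense()['joint_positions'].round(2))"
```

```text
time: 7.05
eef_pos: [583.2, 214.8, 119.9]
ee_rot: [0.394, 0.919, -0.001, -0.001]
wrist_force: [0.4, 0.6, -1.6]
gripper_width: 0.191
gripper_force: 24.5
time: 7.25
eef_pos: [583.2, 214.8, 120.0]
ee_rot: [0.431, 0.903, -0.001, -0.001]
wrist_force: [0.0, -0.5, -0.2]
gripper_width: 0.195
gripper_force: 24.5
t 7.25 pos [583.2 214.8 120. ] tx ty tz [-62.7   0.5  15.9] twist -44.9 F [ 0.  -0.5 -0.2] w 16.7 24.48456108570099
[[-0.63  0.78 -0.  ]
 [ 0.78  0.63 -0.  ]
 [ 0.   -0.   -1.  ]] [ 0.23  0.15  1.72 -0.    1.28 -0.45]
```

```bash
python3 -m creep '[{"grip":12,"tx":0,"ty":0,"tz":-4,"twist":0},{"grip":12,"tx":0,"ty":0,"tz":-4,"twist":0},{"grip":12,"tx":-6,"ty":0,"tz":-4,"twist":0},{"grip":12,"tx":-12,"ty":0,"tz":-4,"twist":0},{"grip":12,"tx":-17,"ty":0,"tz":-4,"twist":0},{"grip":12,"tx":-23,"ty":0,"tz":-3,"twist":0},{"grip":12,"tx":-23,"ty":0,"tz":-3,"twist":0}]'
python3 - <<'E'
from h import *
from rig import get_image
s=get_image("side")[:,:,::-1]
cv2.imwrite("pics/a6.png",cv2.resize(s[170:300,250:410],(640,520)))
need(H(44,-9),104)
E
```

```text
time: 7.95
eef_pos: [598.8, 196.5, 124.1]
ee_rot: [0.431, 0.902, -0.0, 0.0]
wrist_force: [-0.7, 2.0, 1.3]
gripper_width: 0.194
gripper_force: 24.7
t 8.0 pos [598.6 196.8 124.2] tx ty tz [-38.9  -0.1  20.2] twist -44.9 F [-0.4  1.   1.1] w 16.4 24.707339107990265
```

View pics/a6.png

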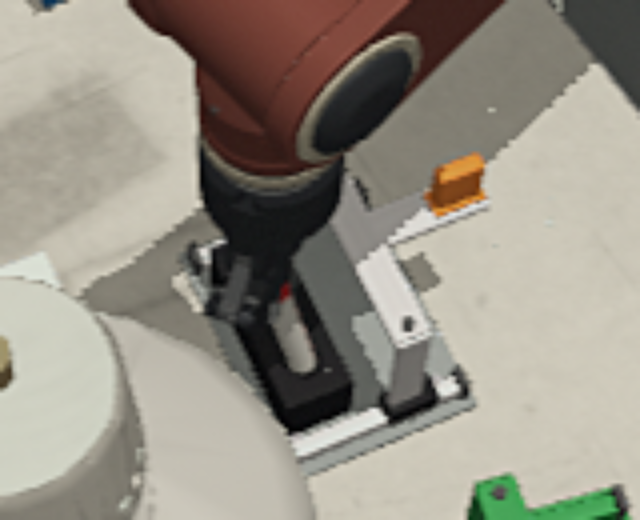

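The tube is pivoting in the pads: the foot stays at the well, the cap leans, and the forces stay under 2 N. I'll carry on round the arc.

```bash
python3 -m creep '[{"grip":12,"tx":-5,"ty":0,"tz":1,"twist":0},{"grip":12,"tx":-11,"ty":0,"tz":2.5,"twist":0},{"grip":12,"tx":-16,"ty":0,"tz":4.5,"twist":0},{"grip":12,"tx":-21,"ty":0,"tz":6.5,"twist":0},{"grip":12,"tx":-26,"ty":0,"tz":9,"twist":0},{"grip":12,"tx":-31,"ty":0,"tz":12,"twist":0},{"grip":12,"tx":-40,"ty":0,"tz":18,"twist":0},{"grip":12,"tx":-40,"ty":0,"tz":18,"twist":0}]'
python3 -m creep '[{"grip":12,"tx":0,"ty":0,"tz":0,"twist":0},{"grip":12,"tx":0,"ty":0,"tz":0,"twist":0},{"grip":12,"tx":0,"ty":0,"tz":-20,"twist":0},{"grip":12,"tx":0,"ty":0,"tz":-60,"twist":0},{"grip":12,"tx":0,"ty":0,"tz":-100,"twist":0},{"grip":12,"tx":0,"ty":0,"tz":-120,"twist":0},{"grip":12,"tx":0,"ty":0,"tz":-120,"twist":0},{"grip":12,"tx":0,"ty":0,"tz":-120,"twist":0}]' 50
python3 -c "
from h import *
# middle of tube = TCP xy - 28*d ; d=(.63,-.78)
need(np.array([568.1,-178.4])+28*np.array([.63,-.78]),225)"
```

```text
time: 8.8
eef_pos: [623.6, 165.0, 105.0]
ee_rot: [0.431, 0.902, -0.001, -0.0]
wrist_force: [-0.3, -0.2, 1.6]
gripper_width: 0.193
gripper_force: 25.2
time: 9.6
eef_pos: [623.2, 166.1, 225.6]
ee_rot: [0.431, 0.903, -0.0, 0.0]
wrist_force: [-0.3, -0.2, -1.0]
gripper_width: 0.182
gripper_force: 48.9
t 9.6 pos [623.2 166.1 225.6] tx ty tz [-261.1 -259.6    0.8] twist -44.9 F [-0.3 -0.2 -1. ] w 15.5 48.91086588380858
```

```bash
python3 -m creep '[{"grip":12,"tx":-10,"ty":-10,"tz":0,"twist":0},{"grip":12,"tx":-35,"ty":-35,"tz":0,"twist":0},{"grip":12,"tx":-62,"ty":-62,"tz":0,"twist":0},{"grip":12,"tx":-89,"ty":-89,"tz":0,"twist":0},{"grip":12,"tx":-116,"ty":-116,"tz":0,"twist":0},{"grip":12,"tx":-143,"ty":-143,"tz":0,"twist":0},{"grip":12,"tx":-170,"ty":-170,"tz":0,"twist":0},{"grip":12,"tx":-197,"ty":-197,"tz":0,"twist":0}]'
python3 -m creep '[{"grip":12,"tx":-24,"ty":-24,"tz":3,"twist":0},{"grip":12,"tx":-44,"ty":-44,"tz":6,"twist":0},{"grip":12,"tx":-58,"ty":-57,"tz":9,"twist":0},{"grip":12,"tx":-64,"ty":-63,"tz":10,"twist":0},{"grip":12,"tx":-64,"ty":-63,"tz":10,"twist":0},{"grip":12,"tx":-64,"ty":-63,"tz":10,"twist":0}]'
python3 - <<'E'
from h import *
from rig import get_image
need(np.array([585.7,-200.2]),215)
M=R.from_quat(monitor.sense()["ee_rot"]).as_matrix();print(M.round(2))
for n in("top","side"):
    im=get_image(n)[:,:,::-1].copy();cv2.imwrite(f"pics/f_{n}.png",im)
    g=monitor.sense()["eef_pos"]+[0,0,11]
    c=C[n];T=np.linalg.inv(c["world_from_camera"])
    def px(p):
        q=T[:3,:3]@p+T[:3,3];return cv2.projectPoints(np.array([[q[0],-q[1],-q[2]]]),np.zeros(3),np.zeros(3),np.array(c["camera_matrix"]),np.array(c["distortion"]))[0].ravel()
    d=np.array([.63,-.78,0]);f=g-63*d-[0,0,63]
    print(n,"grasp",px(g),"expected foot",px(f))
    x,y=px(f).astype(int);hsv=cv2.cvtColor(im,cv2.COLOR_BGR2HSV)
    b=(max(x-70,0),max(y-70,0),x+70,y+70)
    red=cv2.inRange(hsv,(0,160,80),(6,255,255))|cv2.inRange(hsv,(172,160,80),(179,255,255))
    k,l,st,ce=cv2.connectedComponentsWithStats(red[b[1]:b[3],b[0]:b[2]])
    print("red",[(ce[i]+b[:2]).round(1).tolist()+[st[i,4]] for i in range(1,k) if st[i,4]>4])
    # ASCII grey map around the tube
    for r in range(y-30,y+14,2):print("".join("#" if v[2]>150 and v[1]<50 else "b" if 95<v[0]<125 and v[1]>80 else "r" if (v[0]<7 or v[0]>172) and v[1]>150 else "o" if v[2]<90 else "." for v in hsv[r,x-36:x+36].astype(int)))
E
```

```text
time: 10.4
eef_pos: [592.3, -113.0, 223.5]
ee_rot: [0.431, 0.902, -0.001, -0.002]
wrist_force: [0.4, 0.9, -0.5]
gripper_width: 0.185
gripper_force: 48.9
time: 11.0
eef_pos: [585.5, -199.5, 215.8]
ee_rot: [0.43, 0.903, 0.0, -0.0]
wrist_force: [0.1, 0.6, 0.2]
gripper_width: 0.186
gripper_force: 48.9
t 11.0 pos [ 585.5 -199.5  215.8] tx ty tz [-0.7 -0.3  0.8] twist -44.8 F [0.1 0.6 0.2] w 15.9 48.89852638341836
[[-0.63  0.78 -0.  ]
 [ 0.78  0.63  0.  ]
 [ 0.    0.   -1.  ]]
top grasp [468.11696023 179.64731764] expected foot [436.01228191 203.90669859]
red [[425.0, 135.0, np.int32(9)]]
###############################.............................oooooooooooo
###############################...........................ooooooooooo..o
#################################..........................ooooooooo.ooo
#################################.........................oooooooo.r.ooo
#################################..........................oooo.rr.roooo
################################..............................rrrrrooooo
###############################...........................#####.rroooooo
[... 2146 characters left out ...]
.....######################################
###########################.........####################################
#############################.........##################################
###############################........#################################
#################################.....##################################
########################################################################
########################################################################
########################################################################
....######.##............bbb.................##########.................
.....................bbbbbbbbb..........................................
```

The tube shows in both views with its foot at about top px (437.5,202) and side px (266,121.5). The projection expected (436,204) and (267,121). A quick triangulation will give the tilt and the middle.

Run:
```python
from h import *
f,e=tri((437.2,202),(265.8,121.5))
g=monitor.sense()["eef_pos"]+[0,0,11];v=g-f
print("foot",f.round(1),"gap",e.round(1),"len",np.linalg.norm(v).round(1),"tilt",np.degrees(np.arctan2(np.hypot(*v[:2]),v[2])).round(1))
print("middle",(f+v/np.linalg.norm(v)*49).round(1))
# tray / keeper / blue cap now vs before
for n,box in(("side",(230,120,290,180)),("side",(300,200,330,250))):
    for src in("f_side","side0" if box[0]==230 else "sfull1"):
        m,o=blob(cv2.imread(f"pics/{src}.png"),(95,80,40),(125,255,255),box);x,y=np.nonzero(m)[::-1];print(src,len(x),x.min()+o[0],x.max()+o[0],y.min()+o[1],y.max()+o[1])
for src in("sfull1","f_side"):
    m,o=blob(cv2.imread(f"pics/{src}.png"),(5,150,80),(20,255,255),(320,190,400,240));x,y=np.nonzero(m)[::-1];print("fin",src,x.min()+o[0],x.max()+o[0],y.min()+o[1],y.max()+o[1])
    if src=="f_side":print("fin top mid on z=150:",(np.array(plane(
      "side",((x.min()+x.max())/2+o[0],y.min()+o[1]+2.5),150)[:2]-O)@np.c_[xh,yh]).round(1))
```

```text
foot [ 549.5 -152.   163.2] gap 3.1 len 87.5 tilt 42.9
middle [ 569.8 -178.4  199.1]
f_side 878 240 277 130 171
side0 873 240 277 130 171
f_side 47 311 317 223 231
sfull1 49 311 317 223 231
fin sfull1 356 362 211 223
fin f_side 356 370 209 223
fin top mid on z=150: [-108.4   -0.3]
```

```bash
python3 -m creep '[{"grip":12,"tx":0,"ty":0,"tz":0,"twist":0},{"grip":12,"tx":0,"ty":0,"tz":0,"twist":0},{"grip":12,"tx":0,"ty":0,"tz":0,"twist":0}]' && python3 -c "
from rig import robot
print(robot.job_done())"
```

```text
time: 11.4
eef_pos: [585.7, -199.9, 216.3]
ee_rot: [0.43, 0.903, 0.0, 0.0]
wrist_force: [-0.6, 0.4, -0.7]
gripper_width: 0.185
gripper_force: 48.9
the job is handed in; nothing more can be done
None
```

I handed the job in at 11.4 s, with no verdict returned: the keeper is out at its stop, and the red-capped tube is held still at about 43–45°, cap end up, its middle within about 2 mm of the tray's middle and its foot roughly 115 mm above the rim; the tray and blue-capped tube had not moved.

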